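Click the pantry stock counter to its orange tooth

TASK

The jars are running low: set the blue stock counter to its orange tooth. With a fingertip, gently flick the top edge of its thumbwheel away from the robot, click by click, letting it come to rest on the click just before the orange one as well, until the orange tooth stands straight up between the black pointer marks; never run past it and do not turn the wheel round the other way. Pick nothing up, and leave the green counter, the jars, the tin and the mug as they are.

Things in the scene. Friction and masses are not known exactly. Their poses are not given: they have to be found in the camera images.
- blue_counter: Blue stock counter, the one to set. Fixed; base plate 130 x 76 x 18 mm. Origin: centre of its underside. Own x points away from the robot's side (yaw within 0.4 rad), y along the axle (65 mm up), z up. Two cheeks 10 mm thick, outer faces at y = +-28 mm, up to 85 mm high, with black pointer marks on top at x = 0 (to 89 mm), hold the wheel.
- blue_axle (a point): Centre of the blue counter's thumbwheel, 65 mm above the shelf; axes as the counter's. Grey hub of 29 mm radius with six straight paddle teeth 60 degrees apart, each 7 mm thick, 30 mm wide along y, tips at 45 mm radius; five white, one orange. The orange one may start out of sight low in the housing; it comes up on the robot's side.
- blue_top (a point): Fixed point between the pointer marks, 110 mm above the shelf: tip of the tooth that stands straight up at every click. The next tooth on the robot's side leans 60 degrees, its tip about 39 mm nearer the robot and 20 to 25 mm lower.
- blue_wheel (a joint): Angle of the blue wheel (rad): 0 with the orange tooth upright at the marks, growing as the wheel's top moves along the counter's +x. Starts at rest 2 to 4 clicks short (about -2.09, -3.14 or -4.19). A click is 1.047 rad; a spring pawl pulls the wheel to the nearest click, so past half a click it goes on to the next by itself and stays. Turning takes about 1 to 3 N at a tooth tip.
- green_counter: The green stock counter, the same make as the blue one but with a green base and cheeks and its own orange tooth; leave it alone. Fixed; base plate 130 x 76 x 18 mm. Origin: centre of its underside. Own x points away from the robot's side (yaw within 0.4 rad), y along the axle (65 mm up), z up.
- green_tooth (a point): Tip of the orange tooth on the green counter's wheel, 45 mm from its axle; it must stay where it is.
- spice_jar: Bystander, loose: small amber glass spice jar with steel cap, 44 mm across, 85 mm high; origin at the centre of its underside.
- coffee_tin: Bystander, loose: brown-red coffee tin with bare metal top, 96 mm across, 125 mm high; origin at the centre of its underside.
- jar_low: Bystander, loose: low clear glass jar with steel lid, 72 mm across, 95 mm high; origin at the centre of its underside.
- jar_tall: Bystander, loose: tall clear glass jar with steel lid, 80 mm across, 165 mm high; origin at the centre of its underside.
- jar_brass: Bystander, loose: green glass jar with brass lid, 70 mm across, 130 mm high; origin at the centre of its underside.
- mug: Bystander, loose: blue mug, 80 mm across plus handle, 90 mm high; origin at the centre of its underside.

How it is judged (in metres and radians):
On the way:
1. the blue wheel settles at the click just before the orange tooth (value of joint blue_wheel between -1.22 and -0.87 rad), for 0.1 s.
At the end, for the whole second after the job is handed in: The blue wheel rests with its orange tooth upright at the pointer marks (within 0.12 rad), the green wheel's orange tooth is within 12 mm of where it started, and each jar, the tin and the mug within 20 mm of where it stood (value of joint blue_wheel between -0.12 and 0.12 rad and velocity of joint blue_wheel between -0.05 and 0.05 rad/s and distance of green_tooth from where it was at the start of the episode below 0.012 m and distance of each of spice_jar, coffee_tin, jar_low, jar_tall, jar_brass, mug from where it was at the start of the episode below 0.02 m); the robot touches nothing.
It fails at once if the blue wheel is run past the orange tooth by more than half a click (value of joint blue_wheel above 0.55 rad).
It fails at once if the blue wheel is turned the wrong way round, beyond the farthest start (value of joint blue_wheel below -4.8 rad).
It fails at once if the blue wheel is pushed harder than 25 N (contact force between the fingers and blue_wheel above 25 N).
It fails at once if the green counter's wheel is turned (distance of green_tooth from where it was at the start of the episode above 0.015 m).
It fails at once if a jar, the tin or the mug is pushed away or picked up (distance of any of spice_jar, coffee_tin, jar_low, jar_tall, jar_brass, mug from where it was at the start of the episode above 0.03 m).
It also fails if it takes over 48 s, if anything falls off the work surface, if the arm or the gripper's body presses on something with over 40 N, if the wrist force passes 120 N, or if a joint passes its speed limit or range.

ROBOT

A 6-joint arm with a two-finger parallel gripper is mounted at the origin on the work surface. World frame = base frame: x ahead of the robot, y to its left, z up, the work surface at z = 0. Lengths are in mm, angles in rad, forces in N, time in s.
With the tool pointing down it reaches from about 325 to 925 mm from the base axis. Payload 3.1 kg.
Tool frame: the origin (TCP) lies midway between the tips of the shut fingers; the grasp point (between the pads) lies 19 mm behind it; y points along the fingers, z is the direction in which the jaws open and shut, and the axes are right-handed (so a half turn about y gives the same grasp; the last joint's range is limited). The gripper opens to 85 mm and grips with 20 to 120 N. Pads are 22 mm wide; open, the fingers measure 114 mm over their backs; the gripper's body (76 mm by 85 mm) begins 54 mm behind the grasp point. The pads swing forward as they close: fully open they stand 13 mm farther back than shut.
Start: joints at [-1.37, 0.217, 1.613, -0, 1.311, -0.112], TCP at [192.349, -594.677, 231.3] pointing down, gripper open.
Joint ranges: [-2.75, 2.75], [-0.78, 2.1], [0.31, 2.55], [-1.13, 4.27], [0.13, 2.63], [-2.58, 2.58]. Speed limits (rad/s): [2.79, 2.79, 3.14, 3.14, 3.14, 3.14].

INTERFACE

Orientations are given as a 3x3 rotation matrix whose columns are the frame's x, y, z axes.
In Python, from rig import robot gives the robot as it stands.
- The arm moves only by the tool move_arm, never from a script. Its argument "series" is a list of rows, each an object with "offset": the shift along the world's x, y, z in units of 40 mm (1.0 is 40 mm), a list of three; "spin": the turn about the world's z in rad. A call has 1 to 12 rows; each row shifts and turns the commanded pose from where the row before left it; what a row does not reach is not made up. A row lasts 1/10 s, in which the tool goes at most 50 mm and 8.59 degrees, less where a joint would pass 70% of its speed; a pose out of reach is approached as far as the arm can. A call is refused whole if a number of a shift passes 1 or a number of a turn 0.15, either way. A call with a gripper value outside its range is refused whole. "jaw" is the finger opening in mm, from 0 to 85.4, set as the call begins (left out, the last holds). The fingers move at their own pace and stop on an object; "squeeze" is the grip in N (left out, the last holds). Time passes only in rows, so rows that do not move let the fingers close. It gives the time, the measured TCP pose, the force and the opening at its end, in the units of the state.
- robot.read_state(): the state, without advancing time (a new reading comes with each control period).
- robot.capture(name): name is "scene" or "top" or "wrist"; returns a dict with "image" (420x560x3 uint8, blue, green, red), "range_z" (420x560 float32, mm along the optical axis (not along the pixel's ray), 0 where there is no reading), "fx", "fy", "cx", "cy" (pixels), "view" (4x4, takes a point from world to camera coordinates); the wrist camera has in their place "tool_from_camera" (4x4, takes a point from camera to tool coordinates, whose origin is the TCP and whose axes are the tool frame's). Camera axes: x right, y up, looking along -z (the intrinsics and any distortion apply to the point x, -y, -z); pixel columns grow to the right and rows downward; lengths in mm; the calibration is good to about 2 mm. A picture is of the moment at which its call begins: read the wrist's pose just before it.
- robot.close_job(): hands the job in, once; it reports no verdict.
The state is a dict: "time": time; "joint_pos": joint angles; "dq": joint speeds; "effort": joint torques, N m; "tool_pos": TCP position; "eef_rot": TCP orientation; "force": force on the tool from outside, world axes, zero at the start; "ft_torque": the same for the moment, N m; "finger_gap": finger opening in mm.
Only numpy, scipy, OpenCV 4.12 (cv2) and the standard library are available. Lean on these libraries where they do the work, as an engineer would, in place of code of your own. Each camera call takes 0.05 s, during which the arm holds its last target. There are 200 camera calls.

## Working session

There is one attempt and no reset: what is moved stays moved. The work goes in short steps, Python scripts to look and compute and a tool call to move; the robot and the scene stay as the last step left them, time stands still between calls to the robot, and variables do not carry over. Pictures are saved under pics/ and viewed, on a budget of 10 in all, crops included, one or two more only if the job needs it, and the job is handed in when it is done.

Besides the shell and the picture viewer there is one more tool, called as name(argument=value, ...) on one line, values as JSON. move_arm: Moves the arm, as the interface text tells. Its arguments: {"type":"object","properties":{"series":{"type":"array"},"jaw":{"type":"number"},"squeeze":{"type":"number"}},"required":["series"]}

```bash
mkdir -p pics; ls
cat > h.py <<'E'
import numpy as np, cv2
from rig import robot
def snap(n):
    s=robot.read_state(); c=robot.capture(n); 
    if n=="wrist":
        T=np.eye(4);T[:3,:3]=np.array(s["eef_rot"]);T[:3,3]=s["tool_pos"]
        c["w"]=T@np.array(c["tool_from_camera"])
    else: c["w"]=np.linalg.inv(np.array(c["view"]))
    return c
def pt(c,u,v,z=None):
    r=np.array([(u-c["cx"])/c["fx"],-(v-c["cy"])/c["fy"],-1.])
    d=c["w"][:3,:3]@r; o=c["w"][:3,3]
    if z is None:
        k=c["range_z"][int(v)-1:int(v)+2,int(u)-1:int(u)+2]; k=k[k>0]; t=np.median(k) if k.size else 0
    else: t=(z-o[2])/d[2]
    return o+t*d
E
python3 - <<'E'
from h import *
import pickle
for n in("scene","top"):
    c=snap(n); cv2.imwrite(f"pics/{n}0.png",cv2.resize(c["image"],None,fx=1.4,fy=1.4)); pickle.dump(c,open(n+"0.pkl","wb"))
    print(n,[k for k in c],c["w"].round(2).tolist(),c["fx"])
s=robot.read_state();print(s["eef_rot"],s["time"],s["finger_gap"])
E
```

```text
pics
scene ['image', 'range_z', 'fx', 'fy', 'cx', 'cy', 'view', 'w'] [[-0.51, -0.52, 0.69, 1253.2], [0.86, -0.29, 0.42, 413.66], [-0.02, 0.8, 0.59, 682.74], [0.0, 0.0, 0.0, 1.0]] 381.22575179110885
top ['image', 'range_z', 'fx', 'fy', 'cx', 'cy', 'view', 'w'] [[0.03, 1.0, -0.1, 493.79], [-1.0, 0.03, 0.03, 17.8], [0.03, 0.09, 0.99, 1092.57], [0.0, 0.0, 0.0, 1.0]] 429.66060203750254
[[-9.51475850e-01 -4.38897529e-04  3.07723112e-01]
 [-3.07723324e-01  2.16757248e-03 -9.51473414e-01]
 [-2.49412820e-04 -9.99997554e-01 -2.19745188e-03]] 0.1 85.30319534529288
```

View pics/scene0.png

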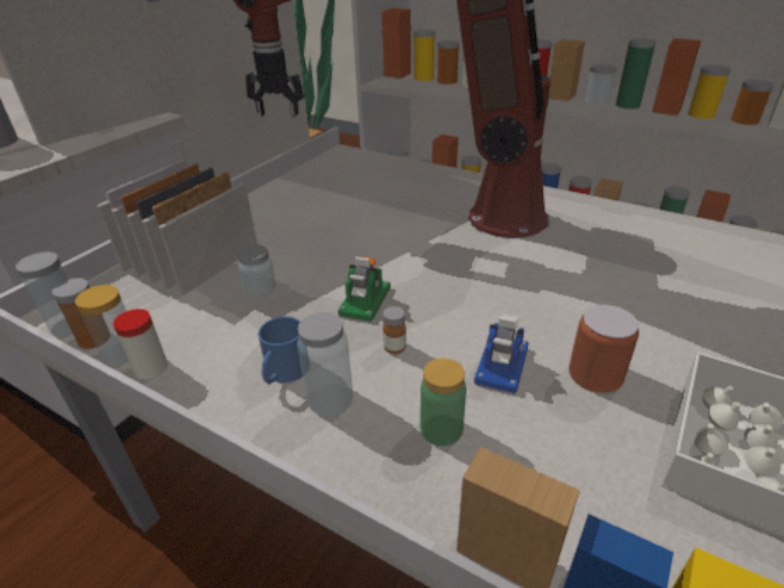

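View pics/top0.png

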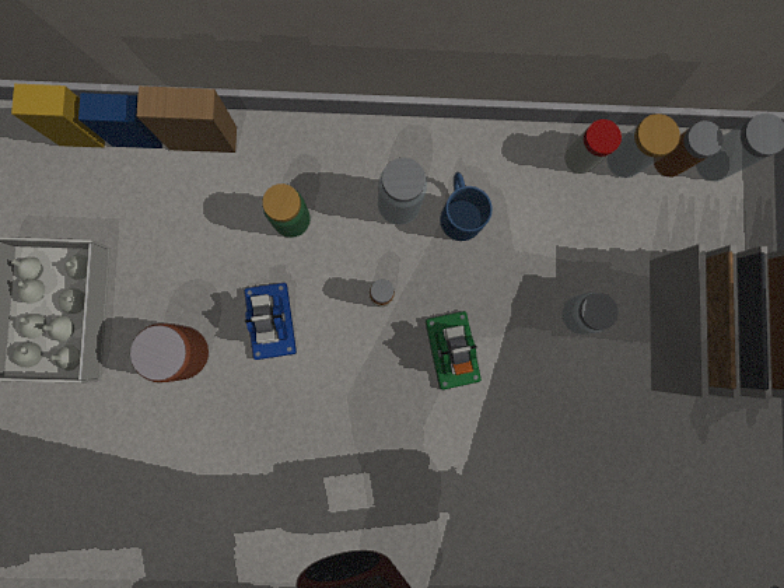

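The top view shows the blue counter at (270,320) in the 1.4× picture, tin at (165,352), brass jar at (285,210) and green counter at (453,350). No orange is visible on blue yet. I'll enlarge it.

Run:
```python
from h import *
import pickle
c=pickle.load(open("top0.pkl","rb")); d=pickle.load(open("scene0.pkl","rb"))
a=cv2.resize(c["image"][195:265,165:220],None,fx=8,fy=8,interpolation=2)
b=cv2.resize(d["image"][215:285,330:385],None,fx=8,fy=8,interpolation=2)[:560]
cv2.imwrite("pics/crop0.png",cv2.hconcat([a[:,:400],b[:,:400]]))
```

```text
(no output)
```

View pics/crop0.png

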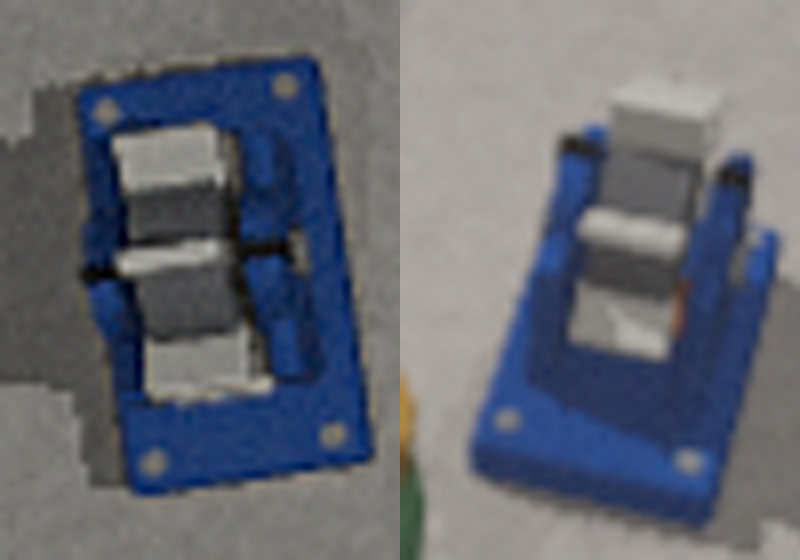

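Run:
```python
from h import *
import pickle
c=pickle.load(open("top0.pkl","rb")); d=pickle.load(open("scene0.pkl","rb"))
P=lambda x,y,z:pt(c,165+x/8,195+y/8,z)
C=[P(*q,18) for q in((80,95),(318,58),(372,460),(132,495))]
print(np.round(C,1),"centre",np.mean(C,0)); ax=(C[0]+C[1]-C[2]-C[3])/2; print(np.linalg.norm(ax),np.arctan2(ax[1],ax[0]))
m=[P(98,273,89),P(270,247,89)]; print(np.round(m,1),np.mean(m,0))
S=lambda x,y,z=None:pt(d,330+(x-400)/8,215+y/8,z)
print("scene marks",S(580,147,89),S(735,175,89),"depth",S(580,147),S(735,175), "topdepth",P(98,273,None),P(270,247,None))
print("tooth top scene",S(665,95),"top view tooth",P(175,250,None),"far",P(170,160,None),"near",P(200,370,None))
print("bystanders", [pt(c,u/1.4,v/1.4).round() for u,v in((160,352),(285,203),(382,290),(403,180))])
print("wrist tfc",snap("wrist")["tool_from_camera"])
```

```text
[[600.7 244.3  18. ]
 [614.7 171.   18. ]
 [490.  148.8  18. ]
 [477.2 222.1  18. ]] centre [545.64165413 196.5266157   18.        ]
126.1084939538783 0.17715684850462465
[[542.  221.5  89. ]
 [551.  172.3  89. ]] [546.48334308 196.89529459  89.        ]
scene marks [553.8940801  180.07031706  89.        ] [543.69064694 225.81426735  89.        ] depth [550.6323296  178.98077564  86.23063722] [539.98066099 224.83201404  85.8953657 ] topdepth [542.07964274 222.02295305  86.50371496] [550.99542253 172.24350977  89.20049698]
tooth top scene [513.63534497 192.24966895  86.05540353] top view tooth [548.12712528 195.80406658 110.27822257] far [575.78484216 203.08357533  85.13433062] near [514.75900872 190.74111968  89.29020711]
bystanders [array([487., 350., 125.]), array([733., 163., 130.]), array([601.,   1.,  86.]), array([768., -25., 165.])]
wrist tfc [[-6.60797128e-04 -9.51106898e-01 -3.08861186e-01 -7.92667715e+01]
 [ 4.86912532e-04  3.08860911e-01 -9.51107092e-01 -1.41749909e+02]
 [ 9.99999663e-01 -7.78877217e-04  2.59011465e-04  6.40832499e-01]
 [ 0.00000000e+00  0.00000000e+00  0.00000000e+00  1.00000000e+00]]
```

Blue axle is at about (546, 197), yaw 0.177, confirmed by base, marks and the scene view. The plan is to sweep the shut fingertip at z ≈ 100 along the counter's +x. There the tooth slips under the finger at about 43°, so each sweep gives exactly one click.

move_arm(series=[{"offset": [0.35,0.89,0],"spin": -0.012},{"offset": [0.35,0.89,0],"spin": -0.012},{"offset": [0.35,0.89,0],"spin": -0.012},{"offset": [0.35,0.89,0],"spin": -0.012},{"offset": [0.35,0.89,0],"spin": -0.012},{"offset": [0.35,0.89,0],"spin": -0.012},{"offset": [0.35,0.89,0],"spin": -0.012},{"offset": [0.35,0.89,0],"spin": -0.012},{"offset": [0.35,0.89,0],"spin": -0.012},{"offset": [0.35,0.89,0],"spin": -0.012},{"offset": [0.35,0.89,0],"spin": -0.012}], jaw=0, squeeze=20)

```text
time: 1.25
tool_pos: [346.4, -201.5, 231.1]
eef_rot: [[-0.984, 0.0, 0.179], [-0.179, 0.0, -0.984], [-0.0, -1.0, -0.0]]
force: [1.2, -0.7, 0.6]
finger_gap: -0.3
```

move_arm(series=[{"offset": [0.35,0.89,0],"spin": 0},{"offset": [0.35,0.89,0],"spin": 0},{"offset": [0.35,0.89,0],"spin": 0},{"offset": [0.35,0.89,0],"spin": 0},{"offset": [0.35,0.89,0],"spin": 0},{"offset": [0.35,0.89,0],"spin": 0},{"offset": [0.35,0.89,0],"spin": 0},{"offset": [0.35,0.89,0],"spin": 0},{"offset": [0.35,0.89,0],"spin": 0},{"offset": [0.35,0.89,0],"spin": 0},{"offset": [0,0,0],"spin": 0},{"offset": [0,0,0],"spin": 0}])

```text
time: 2.45
tool_pos: [485.9, 153.3, 230.7]
eef_rot: [[-0.983, -0.001, 0.182], [-0.182, -0.001, -0.983], [0.002, -1.0, 0.001]]
force: [-0.1, 0.6, -0.1]
finger_gap: 0.1
```

move_arm(series=[{"offset": [0.2,0.45,-0.5],"spin": 0},{"offset": [0.2,0.45,-0.5],"spin": 0},{"offset": [0,0,-0.5],"spin": 0},{"offset": [0,0,-0.3],"spin": 0},{"offset": [0,0,0],"spin": 0},{"offset": [0,0,0],"spin": 0}])

```text
time: 3.05
tool_pos: [502.3, 188.0, 159.6]
eef_rot: [[-0.984, -0.0, 0.179], [-0.179, -0.0, -0.984], [0.0, -1.0, 0.0]]
force: [0.4, -0.2, -0.4]
finger_gap: 0.0
```

Run:
```python
from h import *
import pickle
c=snap("wrist"); pickle.dump(c,open("w1.pkl","wb")); cv2.imwrite("pics/w1.png",cv2.resize(c["image"],None,fx=1.4,fy=1.4))
s=robot.read_state();print(s["tool_pos"])
```

```text
[502.95969651 188.33646248 160.3277264 ]
```

View pics/w1.png

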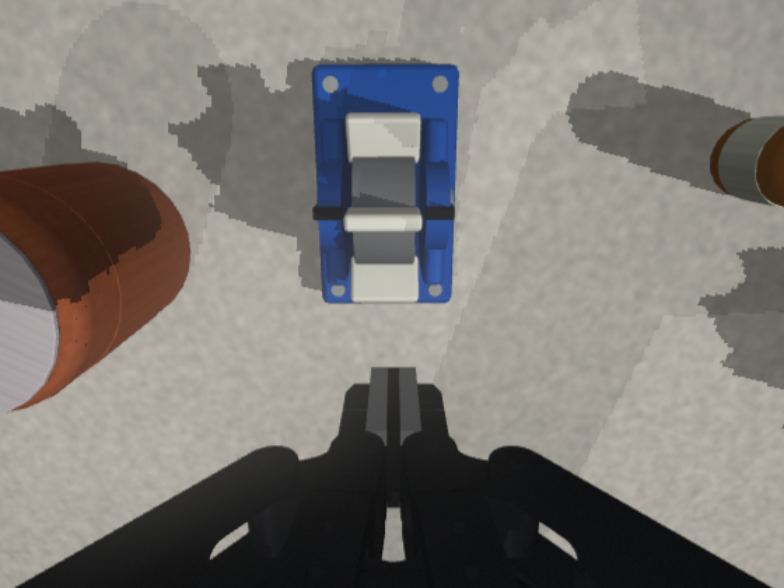

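The wrist view shows the upright white tooth at (383,218), marks at (330,213) and (440,213), and fingertips at (393,375). The yaw is aligned. I'll check the marks' position from this second view.

Run:
```python
from h import *
import pickle
c=pickle.load(open("w1.pkl","rb"))
m=[pt(c,u/1.4,213/1.4,89) for u in(313,455)];print(np.round(m,1),np.mean(m,0),"depth",pt(c,330/1.4,213/1.4),pt(c,383/1.4,213/1.4), "finger",pt(c,380/1.4,380/1.4))
```

```text
[[540.6 227.9  89. ]
 [551.1 170.3  89. ]] [545.83553426 199.07578033  89.        ] depth [541.6466723  221.08858465  87.93218828] [548.68741352 199.66041541 106.87795769] finger [512.49225113 192.9495346  170.64123408]
```

move_arm(series=[{"offset": [0,0.05,-0.5],"spin": 0},{"offset": [0,0,-0.5],"spin": 0},{"offset": [0,0,-0.5],"spin": 0},{"offset": [0.2,0.035,0],"spin": 0},{"offset": [0.2,0.035,0],"spin": 0},{"offset": [0.2,0.035,0],"spin": 0},{"offset": [0,0,0],"spin": 0},{"offset": [0,0,0],"spin": 0}])

```text
time: 3.9
tool_pos: [527.5, 195.3, 100.5]
eef_rot: [[-0.984, 0.002, 0.18], [-0.18, 0.0, -0.984], [-0.002, -1.0, -0.0]]
force: [0.1, 0.7, -1.0]
finger_gap: -0.1
```

move_arm(series=[{"offset": [0.1,0.018,0],"spin": 0},{"offset": [0.1,0.018,0],"spin": 0},{"offset": [0.1,0.018,0],"spin": 0},{"offset": [0.1,0.018,0],"spin": 0},{"offset": [0.1,0.018,0],"spin": 0},{"offset": [0,0,0],"spin": 0}])

```text
time: 4.5
tool_pos: [547.1, 198.8, 99.1]
eef_rot: [[-0.984, 0.001, 0.18], [-0.18, 0.0, -0.984], [-0.001, -1.0, 0.0]]
force: [-0.4, -0.1, 1.2]
finger_gap: 0.2
```

move_arm(series=[{"offset": [0.1,0.018,0],"spin": 0},{"offset": [0.1,0.018,0],"spin": 0},{"offset": [0.1,0.018,0],"spin": 0},{"offset": [0.1,0.018,0],"spin": 0},{"offset": [0.1,0.018,0],"spin": 0},{"offset": [0.1,0.018,0],"spin": 0},{"offset": [0.1,0.018,0],"spin": 0},{"offset": [0.1,0.018,0],"spin": 0},{"offset": [0,0,0],"spin": 0}])

```text
time: 5.4
tool_pos: [579.0, 204.6, 99.4]
eef_rot: [[-0.984, 0.001, 0.18], [-0.18, 0.0, -0.984], [-0.001, -1.0, -0.0]]
force: [-0.4, 0.1, 0.9]
finger_gap: -0.1
```

Run:
```python
from h import *
c=snap("wrist"); d=snap("scene")
b=cv2.resize(d["image"][205:285,325:395],(490,560),interpolation=2)
a=c["image"][0:420,170:400]
cv2.imwrite("pics/w2.png",cv2.hconcat([cv2.resize(a,(300,560)),b]))
```

```text
(no output)
```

View pics/w2.png

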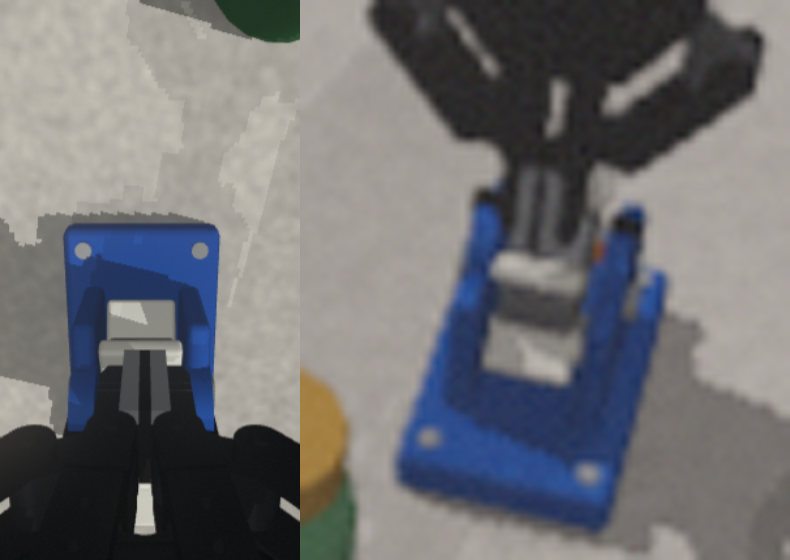

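One click went through, and a bit of orange shows at (597,250) behind the finger. I'll lift and return to look.

move_arm(series=[{"offset": [0,0,0.5],"spin": 0},{"offset": [0,0,0.5],"spin": 0},{"offset": [0,0,0.5],"spin": 0},{"offset": [-0.47,-0.085,0],"spin": 0},{"offset": [-0.47,-0.085,0],"spin": 0},{"offset": [-0.47,-0.085,0],"spin": 0},{"offset": [-0.47,-0.085,0],"spin": 0},{"offset": [0,0,0],"spin": 0},{"offset": [0,0,0],"spin": 0}])

```text
time: 6.4
tool_pos: [503.4, 191.0, 159.5]
eef_rot: [[-0.984, 0.001, 0.18], [-0.18, 0.0, -0.984], [-0.001, -1.0, -0.0]]
force: [1.3, 0.3, -1.0]
finger_gap: 0.3
```

```bash
cat > look.py <<'E'
from h import *; import sys
c=snap("wrist"); d=snap("scene")
a=cv2.resize(c["image"][30:300,190:360],(350,560))
b=cv2.resize(d["image"][205:285,325:389],(448,560),interpolation=2)
cv2.imwrite(sys.argv[1],cv2.hconcat([a,b])); s=robot.read_state(); print(s["tool_pos"])
E
python3 look.py pics/w3.png
```

```text
[504.1663514 191.0496105 159.6976615]
```

View pics/w3.png

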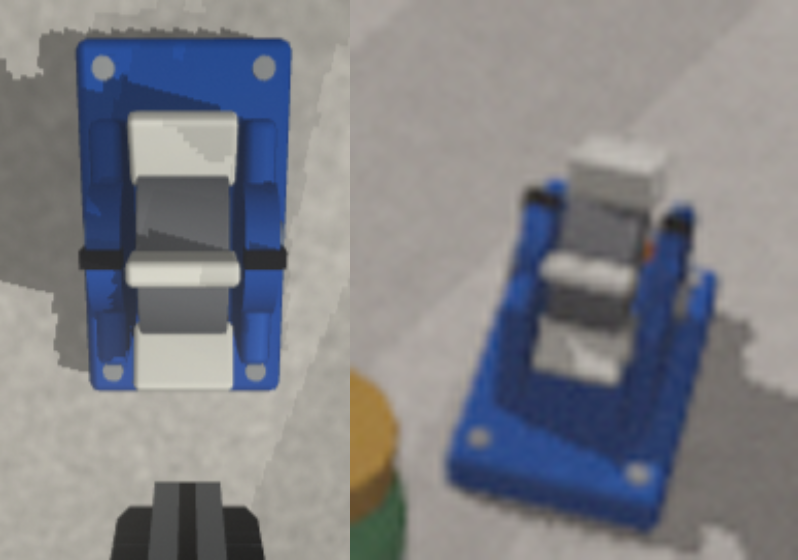

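The wheel advanced one click cleanly: upright tooth at (183,270) between the marks, near tooth still white, and orange seen low on the robot's side, so it is at about −2.09. Second sweep.

move_arm(series=[{"offset": [0,0,-0.5],"spin": 0},{"offset": [0,0,-0.5],"spin": 0},{"offset": [0,0,-0.5],"spin": 0},{"offset": [0.2,0.035,0],"spin": 0},{"offset": [0.2,0.035,0],"spin": 0},{"offset": [0.2,0.035,0],"spin": 0},{"offset": [0,0,0],"spin": 0},{"offset": [0.1,0.018,0],"spin": 0},{"offset": [0.1,0.018,0],"spin": 0},{"offset": [0.1,0.018,0],"spin": 0},{"offset": [0.1,0.018,0],"spin": 0},{"offset": [0.1,0.018,0],"spin": 0}])

```text
time: 7.7
tool_pos: [546.8, 198.6, 98.7]
eef_rot: [[-0.984, -0.001, 0.18], [-0.18, -0.0, -0.984], [0.001, -1.0, -0.0]]
force: [-1.3, 0.0, -0.4]
finger_gap: -0.1
```

move_arm(series=[{"offset": [0.1,0.018,0],"spin": 0},{"offset": [0.1,0.018,0],"spin": 0},{"offset": [0.1,0.018,0],"spin": 0},{"offset": [0.1,0.018,0],"spin": 0},{"offset": [0.1,0.018,0],"spin": 0},{"offset": [0.1,0.018,0],"spin": 0},{"offset": [0.1,0.018,0],"spin": 0},{"offset": [0.1,0.018,0],"spin": 0},{"offset": [0,0,0],"spin": 0}])

```text
time: 8.6
tool_pos: [579.8, 204.5, 99.4]
eef_rot: [[-0.984, 0.001, 0.18], [-0.18, 0.0, -0.984], [-0.001, -1.0, -0.0]]
force: [0.2, -0.8, -0.1]
finger_gap: -0.1
```

move_arm(series=[{"offset": [0,0,0.5],"spin": 0},{"offset": [0,0,0.5],"spin": 0},{"offset": [0,0,0.5],"spin": 0},{"offset": [-0.47,-0.085,0],"spin": 0},{"offset": [-0.47,-0.085,0],"spin": 0},{"offset": [-0.47,-0.085,0],"spin": 0},{"offset": [-0.47,-0.085,0],"spin": 0},{"offset": [0,0,0],"spin": 0},{"offset": [0,0,0],"spin": 0}])

```text
time: 9.5
tool_pos: [504.2, 190.9, 159.5]
eef_rot: [[-0.984, 0.001, 0.18], [-0.18, 0.0, -0.984], [-0.001, -1.0, -0.0]]
force: [-0.3, 0.5, -0.6]
finger_gap: -0.2
```

```bash
python3 look.py pics/w4.png
```

```text
[505.00525869 191.00492969 159.70221154]
```

View pics/w4.png

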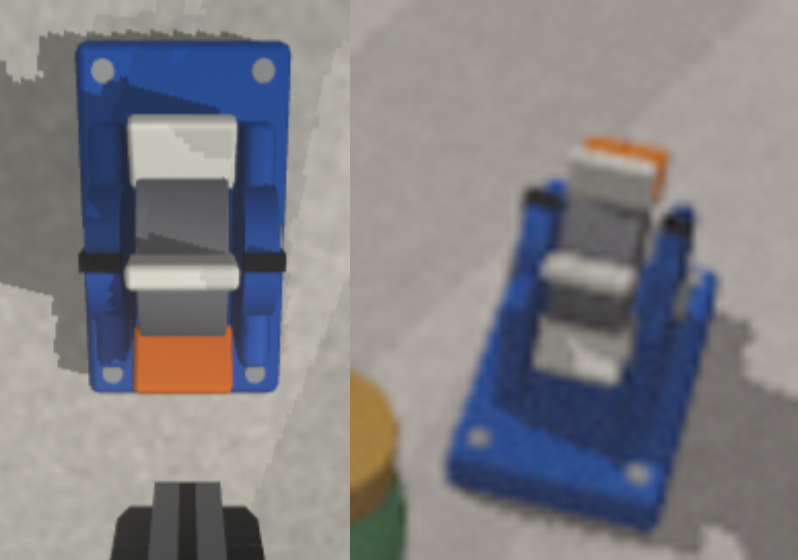

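The orange tooth is now the near leaning one at (183,360), and the wheel has settled at about −1.05. One last sweep.

move_arm(series=[{"offset": [0,0,-0.5],"spin": 0},{"offset": [0,0,-0.5],"spin": 0},{"offset": [0,0,-0.5],"spin": 0},{"offset": [0.2,0.035,0],"spin": 0},{"offset": [0.2,0.035,0],"spin": 0},{"offset": [0.2,0.035,0],"spin": 0},{"offset": [0,0,0],"spin": 0},{"offset": [0.1,0.018,0],"spin": 0},{"offset": [0.1,0.018,0],"spin": 0},{"offset": [0.1,0.018,0],"spin": 0},{"offset": [0.1,0.018,0],"spin": 0},{"offset": [0.1,0.018,0],"spin": 0}])

```text
time: 10.8
tool_pos: [547.7, 198.6, 98.7]
eef_rot: [[-0.984, -0.001, 0.18], [-0.18, -0.0, -0.984], [0.001, -1.0, 0.0]]
force: [-1.7, -0.3, -1.1]
finger_gap: -0.1
```

move_arm(series=[{"offset": [0.1,0.018,0],"spin": 0},{"offset": [0.1,0.018,0],"spin": 0},{"offset": [0.1,0.018,0],"spin": 0},{"offset": [0.1,0.018,0],"spin": 0},{"offset": [0.1,0.018,0],"spin": 0},{"offset": [0.1,0.018,0],"spin": 0},{"offset": [0.1,0.018,0],"spin": 0},{"offset": [0.1,0.018,0],"spin": 0},{"offset": [0,0,0],"spin": 0}])

```text
time: 11.7
tool_pos: [580.6, 204.5, 99.4]
eef_rot: [[-0.984, 0.001, 0.18], [-0.18, 0.0, -0.984], [-0.001, -1.0, -0.0]]
force: [-0.5, 0.2, -0.6]
finger_gap: -0.2
```

move_arm(series=[{"offset": [0,0,0.5],"spin": 0},{"offset": [0,0,0.5],"spin": 0},{"offset": [0,0,0.5],"spin": 0},{"offset": [-0.47,-0.085,0],"spin": 0},{"offset": [-0.47,-0.085,0],"spin": 0},{"offset": [-0.47,-0.085,0],"spin": 0},{"offset": [-0.47,-0.085,0],"spin": 0},{"offset": [0,0,0],"spin": 0},{"offset": [0,0,0],"spin": 0}])

```text
time: 12.6
tool_pos: [505.0, 190.9, 159.5]
eef_rot: [[-0.984, 0.001, 0.18], [-0.18, 0.0, -0.984], [-0.001, -1.0, -0.0]]
force: [-0.2, -0.5, 0.1]
finger_gap: -0.1
```

```bash
python3 look.py pics/w5.png
python3 - <<'E'
from h import *; import pickle
a=pickle.load(open("scene0.pkl","rb"))["image"]; b=snap("scene")["image"]
f=cv2.absdiff(a,b).max(2)
for n,(x0,x1,y0,y1) in dict(green=(240,282,180,230),tin=(408,455,220,280),brass=(298,335,258,318),spice=(272,292,220,252),mug=(185,218,228,275),tall=(215,252,225,297),low=(170,197,175,212)).items(): print(n,(f[y0:y1,x0:x1]>40).mean().round(4))
E
```

```text
[505.8108259  190.97759585 159.73660793]
green 0.0
tin 0.1057
brass 0.0
spice 0.0
mug 0.0
tall 0.0
low 0.0
```

View pics/w5.png

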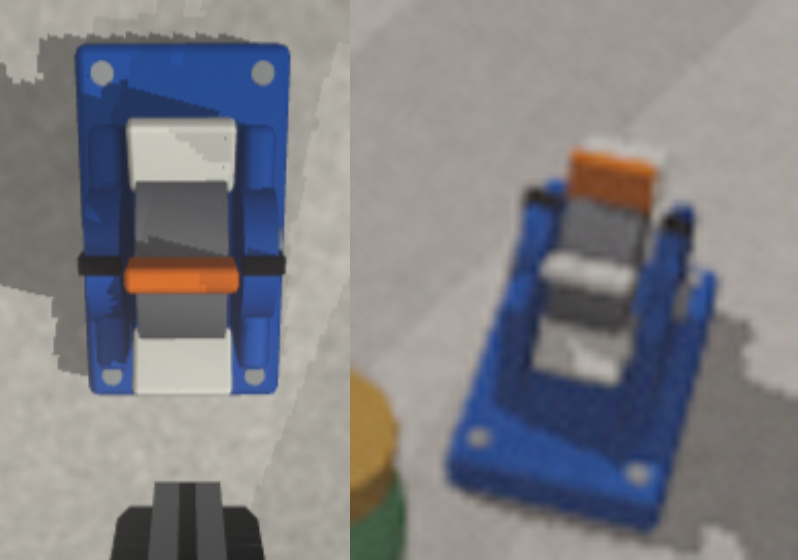

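The orange tooth is upright between the marks at (182,274). The tin's colour change is probably the arm's shadow. I'll confirm with depth, then hand in.

Run:
```python
from h import *; import pickle
a=pickle.load(open("scene0.pkl","rb"))["range_z"]; b=snap("scene")["range_z"]
d=np.abs(a-b)[220:280,408:455]; print((d>15).mean(),np.median(d))
if (d>15).mean()<0.03: robot.close_job(); print("closed")
```

```text
0.00851063829787234 1.500061
the job is handed in; nothing more can be done
closed
```

The blue counter now stands with its orange tooth straight up between the black pointer marks, and the job is handed in. I pushed the top tooth away from the robot with the shut fingertips in three gentle sweeps, each of which moved the wheel one click.

- **Click before orange:** a camera look after the second sweep showed the wheel at rest there, with the orange tooth leaning on the robot's side.
- **Final look:** after the third sweep the finger was lifted well clear. Both the wrist and scene cameras showed the orange tooth upright at the marks.
- **Forces:** the wrist force read at most about 2 N at the end of each move. I did not log it during the sweeps.
- **Other items:** before-and-after scene images showed no change at the green counter, jars and mug. The tin's image changed by about 11%, but its depth had not shifted, so I took that to be the arm's shadow.

No check failed, and the arm work took about 13 s of the 48 s allowed.

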